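Load the cam-lift balance and hold the pan at its highest

TASK

Stand the larger of the two steel check weights gently and upright in the centre of the balance's sprung pan and let go of it. Then swing the balance's lever up until the cam lifts the pan to its highest point - the lever standing straight up - and hold it there with the fingers: it springs back if released, so finish while still holding it, with the weight still centred. Leave the smaller weight, the flask, the bottle and the screw cap where they are.

Things in the scene. Friction and masses are not known exactly. Their poses are not given: they have to be found in the camera images.
- check_weight: The larger check weight: bright steel cylinder 44 mm in diameter and 38 mm high with a knob (20 mm in diameter) on top, 54 mm high in all, about 0.5 kg. Origin at the centre of its underside, z up. Grasp it round the cylinder from above. It stands left or right of the balance; the small weight stands on the other side.
- small_weight: The smaller check weight, not needed: steel cylinder 31 mm in diameter and 26 mm high with a knob, 38 mm high in all, 0.2 kg. Origin at the centre of its underside.
- balance: The balance: fixed to the bench, grey base plate 130 (x) by 120 (y) by 10 mm high, carrying two bearing cheeks, two guide posts, the cam shaft and the pan. Origin at the centre of its underside, z up; its lever is on its -y side and leans towards its -x side (roughly towards the robot) at rest. Its yaw varies by up to 0.4 rad.
- pan: The balance's pan: flat round steel plate 96 mm in diameter and 4 mm thick, no rim, with a dark scribed circle 55 mm in diameter round its centre; its top is about 90 mm above the bench, empty and with the lever down. On a spring (1000 N/m, 10 mm of travel): sinks about 4 mm under the large weight. The cam lifts it 7.6 mm in all. Origin at the centre of its top face.
- pan_center (a point): Centre of the pan's top face; moves with the pan.
- cam_lever (a joint): Lever angle, rad: 0 = down at rest, leaning 1.2 rad (69 degrees) from upright towards the balance's -x; 1.2 = upright, highest lift; beyond that the pan sinks again; stop at 1.75. Grows as the handle goes up and over towards the balance's +x. A return spring (0.2 N m at 0, 0.44 N m at 1.2: about 5 N at the handle) swings it back to 0 when let go.
- handle_mid (a point): On the centre line of the lever's black handle bar (14 mm thick, standing out 56 mm to the balance's -y from the end of a 12 mm wide steel arm), 27 mm from its free end: pinch it here from above, fingers closing along the balance's x. Moves on a circle of radius 85 mm about lever_axis: 71 mm above the bench with the lever down, 125 mm at the highest lift.
- lever_axis (a point): Fixed point on the lever's axis of rotation (parallel to the balance's y axis), 40 mm above the bench, level with handle_mid along the axis.
- flask: Bystander: small conical glass flask, 45 mm in diameter, 62 mm high. Origin at the centre of its underside.
- bottle: Bystander: bottle with a blue screw cap, 56 mm in diameter, 101 mm high. Origin at the centre of its underside.
- cap: Bystander: blue screw cap lying open side up, 46 mm in diameter, 16 mm high. Origin at the centre of its underside.
Mind the look-alikes: they are no part of the job. Leave any green, purple or turquoise look-alike of the check_weight alone.

How it is judged:
By the outcome, as a careful person would: the job done as asked, in the order asked, and still so for the second after the job is handed in, while the arm keeps its last pose, push and grip.
It also fails if it takes over 54 s, if anything falls off the work surface, if the arm or the gripper's body presses on something with over 40 N, if the wrist force passes 120 N, or if a joint passes its speed limit or range.

ROBOT

A 6-joint arm with a two-finger parallel gripper is mounted at the origin on a cart in front of the work surface, level with it; the furniture and walls round the work are solid. World frame = base frame: x ahead of the robot, y to its left, z up, the work surface at z = 0. Lengths are in mm, angles in rad, forces in N, time in s.
With the tool pointing down it reaches from about 325 to 900 mm from the base axis. Payload 6.1 kg.
Tool frame: the origin (TCP) lies between the finger pads; the fingertips stand 14 mm ahead of it and the grasp point (between the pads) lies 5 mm behind it; z points along the fingers, y is the line along which they close (so a half turn about z gives the same grasp; the last joint's range is limited). The gripper opens to 87 mm and grips with 3 to 60 N. Pads are 19 mm wide; open, the fingers measure 117 mm over their backs; the gripper's body (75 mm by 190 mm) begins 51 mm behind the grasp point.
Start: joints at [1.181, 0.22, 1.526, -0, 1.395, -0.126], TCP at [162.968, 603.371, 199.638] pointing down, gripper open.
Joint ranges: [-2.98, 2.98], [-0.91, 2.08], [0.09, 2.57], [-1.24, 4.39], [0.2, 2.65], [-2.68, 2.68]. Speed limits (rad/s): [2.57, 2.57, 3.01, 3.14, 3.14, 3.14].

INTERFACE

Orientations are given as a unit quaternion [x, y, z, w].
In Python, from rig import bot gives the robot as it stands. The module is installed in compiled form; this text tells all that it offers.
- The arm moves only by the shell command python3 -m pendant 'ROWS'. ROWS is JSON, a list of rows, each an object with "twist": the turn, a rotation vector about the tool's x, y, z in degrees, a list of three; "offset": the shift along the tool's x, y, z in cm, a list of three; "claw": the closure, from 0 (fully open) to 1 (shut). A call has 1 to 20 rows; each row is the pose to reach, as a shift and turn from the pose commanded when the call began, along the tool's axes at that moment; what a row does not reach only later rows make up. A row lasts 1/10 s, in which the tool goes at most 50 mm and 8.59 degrees, less where a joint would pass 70% of its speed; a pose out of reach is approached as far as the arm can. A call with a gripper value outside its range is refused whole. The fingers move at their own pace and stop on an object; the grip force is fixed at half the most. Time passes only in rows, so rows that repeat a pose let the fingers close. It gives the time, the measured TCP pose, the force, the opening and the grip force at its end, in the units of the state.
- bot.get_obs(): the state, without advancing time (a new reading comes with each control period).
- bot.grab_frame(name): name is "scene" or "side" or "wrist"; returns a dict with "color" (400x640x3 uint8, blue, green, red), "fx", "fy", "cx", "cy" (pixels), "T" (4x4, takes a point from camera to world coordinates); the wrist camera has in their place "mount" (4x4, takes a point from camera to tool coordinates, whose origin is the TCP and whose axes are the flange's). Camera axes: x right, y down, z forward; pixel columns grow to the right and rows downward; lengths in mm; the calibration is good to about 2 mm. A picture is of the moment at which its call begins: read the wrist's pose just before it. There is no depth.
- bot.hand_in(): hands the job in; it is judged then, once.
Trained networks look in the newest picture that a camera, given by its name, has taken for a name from the list of things; names that differ only in an ending like _2 or _b are one class to them, and where a whole thing is asked for, a point or a joint stands for the part that bears it (a point fixed in the world has none). Each returns a list of dicts, best first, with "confidence" (0 to 1); they miss things now and then, are a little off and sometimes report something else, mostly with a low value. They report only what shows in the picture. A call takes as long as a camera call. They do not tell look-alikes from the thing itself.
- bot.masks_of(target, camera): "region" (400x640 bool, what is visible of it) and "point" ([row, column] in pixels, amid what is visible of it).
The state is a dict: "clock": time; "qpos": joint angles; "qvel": joint speeds; "joint_torque": joint torques, N m; "tcp_pos": TCP position; "tcp_rot": TCP orientation; "force": force on the tool from outside, world axes, zero at the start; "torque": the same for the moment, N m; "width": finger opening in mm; "finger_force": force on a finger pad.
Only numpy, scipy, OpenCV 4.12 (cv2) and the standard library are available. Lean on these libraries where they do the work, as an engineer would, in place of code of your own. Each camera call takes 0.05 s, during which the arm holds its last target. There are 200 camera calls.

## Working session

There is one attempt and no reset: what is moved stays moved. The work goes in short steps, Python scripts to look and compute and a shell command to move; the robot and the scene stay as the last step left them, time stands still between calls to the robot, and variables do not carry over. Pictures are saved under pics/ and viewed, at most 10 in all, crops included, and the job is handed in when it is done.

```bash
mkdir -p pics; cat > h.py <<'E'
from rig import bot
import numpy as np, cv2
from scipy.spatial.transform import Rotation as R
def cam(name):
    o=bot.get_obs(); f=bot.grab_frame(name)
    if 'T' in f: T=np.array(f['T'])
    else:
        W=np.eye(4); W[:3,:3]=R.from_quat(o['tcp_rot']).as_matrix(); W[:3,3]=o['tcp_pos']
        T=W@np.array(f['mount'])
    return f,T
def ray(f,T,rc):
    d=np.array([(rc[1]-f['cx'])/f['fx'],(rc[0]-f['cy'])/f['fy'],1.]); d=T[:3,:3]@d
    return T[:3,3],d/np.linalg.norm(d)
def atz(f,T,rc,z):
    o,d=ray(f,T,rc); return o+d*(z-o[2])/d[2]
def tri(rays):
    A=sum(np.eye(3)-np.outer(d,d) for o,d in rays); b=sum((np.eye(3)-np.outer(d,d))@o for o,d in rays)
    p=np.linalg.solve(A,b); return p,[np.linalg.norm((np.eye(3)-np.outer(d,d))@(p-o)) for o,d in rays]
def proj(f,T,p):
    q=np.linalg.inv(T)@np.append(p,1); return np.array([f['fy']*q[1]/q[2]+f['cy'],f['fx']*q[0]/q[2]+f['cx']])
E
python3 - <<'E'
from h import *
np.set_printoptions(precision=3,suppress=True)
o=bot.get_obs(); print(o['clock'],o['tcp_pos'],o['tcp_rot'],o['width'])
for c in ['scene','side','wrist']:
    f,T=cam(c); cv2.imwrite(f'pics/{c}0.png',f['color']); print(c,T,f['fx'],f['cx'],f['cy'])
    for n in ['check_weight','small_weight','pan','balance','cam_lever','handle_mid','flask','bottle','cap']:
        print(n,[(round(m['confidence'],2),np.round(m['point']),int(m['region'].sum())) for m in bot.masks_of(n,c)])
E
```

```text
0.0 [162.71  602.756 198.514] [ 0.132  0.991 -0.001 -0.   ] 87.24787998794126
scene [[  -0.622   -0.43     0.654 -227.732]
 [  -0.782    0.316   -0.537  628.95 ]
 [   0.024   -0.846   -0.533  713.505]
 [   0.       0.       0.       1.   ]] 450.11763261216356 322.93487210210975 204.102972080883
check_weight [(0.96, array([276., 214.]), 433), (0.63, array([281., 282.]), 419), (0.62, array([288., 236.]), 483)]
small_weight [(0.62, array([201., 409.]), 127)]
pan [(0.68, array([203., 320.]), 590)]
balance [(0.85, array([219., 319.]), 2295)]
cam_lever [(0.56, array([204., 338.]), 310), (0.3, array([175., 346.]), 550), (0.25, array([243., 404.]), 196)]
handle_mid [(0.64, array([209., 338.]), 276)]
flask [(0.53, array([236., 226.]), 223)]
bottle [(0.82, array([174., 347.]), 558), (0.63, array([200., 409.]), 114)]
cap [(0.76, array([245., 404.]), 205), (0.15, array([202., 321.]), 598)]
side [[   0.928   -0.206    0.309  196.294]
 [  -0.371   -0.539    0.756 -820.755]
 [   0.011   -0.817   -0.577  709.739]
 [   0.       0.       0.       1.   ]] 459.9072940250284 323.7942627084225 205.40027909085924
check_weight [(0.85, array([175., 226.]), 288), (0.71, array([163., 286.]), 255), (0.69, array([192., 256.]), 294), (0.63, array([176., 260.]), 250)]
small_weight [(0.79, array([320., 360.]), 260)]
pan [(0.77, array([198., 337.]), 786)]
balance [(0.78, array([223., 338.]), 2403)]
cam_lever [(0.56, array([233., 341.]), 606)]
handle_mid [(0.58, array([232., 341.]), 471)]
flask [(0.69, array([177., 331.]), 232)]
bottle [(0.59, array([254., 420.]), 1199)]
cap [(0.73, array([285., 272.]), 364), (0.47, array([174., 332.]), 239)]
wrist [[  0.26    0.922   0.285  84.322]
 [  0.965  -0.249  -0.077 624.197]
 [ -0.      0.295  -0.955 384.484]
 [  0.      0.      0.      1.   ]] 312.2740188466161 320.8728128969619 199.22692215675053
check_weight []
small_weight []
pan []
balance []
cam_lever []
handle_mid []
flask []
bottle []
cap []
```

View pics/scene0.png

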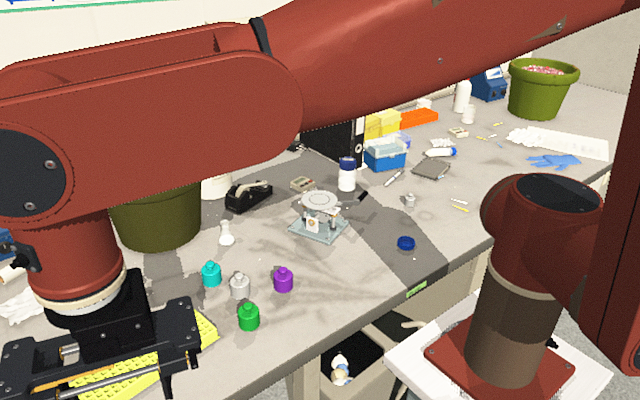

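View pics/side0.png

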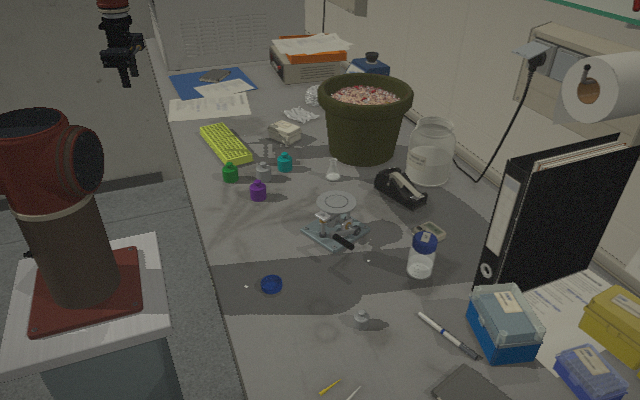

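Scene view: turquoise (r274,c211), steel (r286,c239), purple (r280,c283) and green (r317,c248) could all be taken for the check weight. There is also the small steel weight at (r201,c409). I choose the steel one at (286,239), which is (~172,263) in the side view. The balance is at (215,320), with its black handle at about (197,362). I'll check the choice in a close crop and triangulate.

```bash
python3 - <<'E'
from h import *
np.set_printoptions(precision=1,suppress=True)
C={}; M={}
for c in ['scene','side']:
    C[c]=cam(c)
    for n in ['check_weight','pan','handle_mid','small_weight','bottle','cap','flask','balance']:
        M[c,n]=bot.masks_of(n,c)
def pick(c,n,rc=None):
    L=M[c,n]; m=L[0] if rc is None else min(L,key=lambda m:np.hypot(*(np.array(m['point'])-rc)))
    r,cc=np.nonzero(m['region']); print(c,n,m['point'],'box',r.min(),r.max(),cc.min(),cc.max())
    return m
for n,a,b in [('check_weight',(286,239),(174,262)),('pan',None,None),('handle_mid',None,None),('small_weight',None,None),('bottle',None,(254,420)),('cap',None,None),('flask',None,None)]:
    try:
        ma=pick('scene',n,a); mb=pick('side',n,b)
        g=lambda m:[ (np.nonzero(m['region'])[0].min()+np.nonzero(m['region'])[0].max())/2,(np.nonzero(m['region'])[1].min()+np.nonzero(m['region'])[1].max())/2]
        print('   ',n,*tri([ray(*C['scene'],g(ma)),ray(*C['side'],g(mb))]))
    except Exception as e: print(n,e)
def crop(c,r0,r1,c0,c1,k): return cv2.resize(C[c][0]['color'][r0:r1,c0:c1],None,fx=k,fy=k,interpolation=cv2.INTER_CUBIC)
a=crop('scene',170,330,195,395,3)[:, :]  
A=crop('scene',180,255,280,380,4); B=crop('side',185,260,290,390,4); D=crop('scene',255,330,200,300,4); E=crop('side',150,225,210,310,4)
cv2.imwrite('pics/c1.png',np.vstack([np.hstack([A,B]),np.hstack([D,E])]))
E
```

```text
scene check_weight [287.7, 238.3] box 273 299 229 249
side check_weight [171.2, 262.1] box 162 182 256 270
    check_weight [463.2 295.9  23.2] [np.float64(0.29774257227574236), np.float64(0.29774257227588463)]
scene pan [201.2, 318.8] box 191 210 300 336
side pan [202.5, 338.8] box 190 214 316 356
    pan [562.6  -2.5  87.4] [np.float64(0.24138681389836736), np.float64(0.2413868138983211)]
scene handle_mid [207.0, 336.2] box 192 222 314 366
side handle_mid [232.2, 341.4] box 215 249 325 360
    handle_mid [550.5 -69.8  48.8] [np.float64(0.9803870305581075), np.float64(0.9803870305581311)]
small_weight list index out of range
scene bottle [174.4, 347.2] box 157 191 338 355
side bottle [254.9, 420.3] box 231 279 407 436
    bottle [ 678.2 -205.6   51.5] [np.float64(0.46286541765313), np.float64(0.46286541765325845)]
scene cap [243.6, 404.9] box 237 250 397 414
side cap [283.4, 269.8] box 275 293 261 282
    cap [ 360.  -133.3   10.2] [np.float64(0.7970772966181271), np.float64(0.7970772966179879)]
scene flask [235.0, 223.5] box 220 245 219 233
side flask [175.7, 331.4] box 158 180 326 338
    flask [649.4 227.4  32. ] [np.float64(0.13946935904138955), np.float64(0.13946935904147653)]
```

View pics/c1.png

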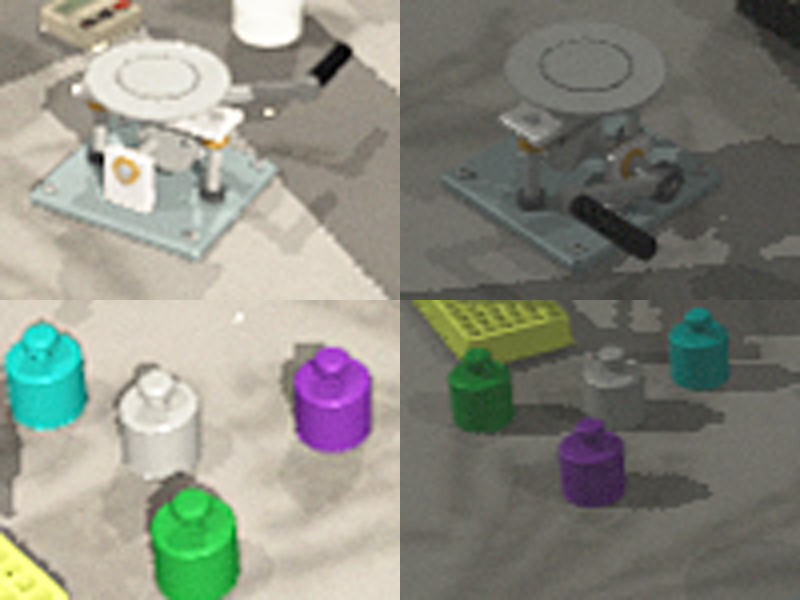

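The crop confirms the bright steel weight at scene (286,239), between the three coloured look-alikes. The black handle bar also shows clearly in both views, so next come the neighbour clearances and the balance yaw.

```bash
python3 - <<'E'
from h import *
np.set_printoptions(precision=1,suppress=True)
C={c:cam(c) for c in ['scene','side']}
def t(n,a,b):
    p,e=tri([ray(*C['scene'],a),ray(*C['side'],b)]); print(n,p,e[0].round(1)); return p
S=lambda x,y,c0=280,r0=180:(r0+y/4,c0+x/4)
B=lambda x,y,c0=290,r0=185:(r0+y/4,c0+(x-400)/4)
D=lambda x,y:(255+(y-300)/4,200+x/4); E=lambda x,y:(150+(y-300)/4,210+(x-400)/4)
t('steel',D(160,425),E(613,388)); t('turq',D(46,378),E(699,350)); t('purple',D(333,400),E(592,463)); t('green',D(195,533),E(481,390))
a=t('arm end',S(317,79),B(583,207)); b=t('free',S(345,50),B(650,248))
d=a-b; print('handle dir',d,np.hypot(*d[:2]),'yaw',np.arctan2(d[1],d[0])-np.pi/2)
# ring centre via ellipses of scribed circle
t('ring',S(158,76),B(586,67))
# plate corners on z=10
for q in [(33,195),(195,258),(277,172)]: print('sc',atz(*C['scene'],S(*q),10)[:2])
for q in [(445,178),(575,263),(720,182)]: print('sd',atz(*C['side'],B(*q),10)[:2])
E
```

```text
steel [462.8 294.4  23.1] 0.8
turq [537.6 326.1  22. ] 1.0
purple [423.2 205.9  22.3] 1.0
green [375.  322.1  26.4] 1.4
arm end [ 516.7 -108.6   74.5] 0.6
free [ 536.3 -152.4   73.4] 1.3
handle dir [-19.6  43.9   1.2] 48.0267345786219 yaw 0.4196668271156616
ring [561.8  -6.8  90.9] 0.1
sc [594.2  72.8]
sc [475.   29.2]
sc [516.7 -77.6]
sd [481.8  20.5]
sd [525.5 -81.2]
sd [637.9 -43.5]
```

The points are consistent: steel weight at about (463,296), pan at (562,-5,90), yaw about 0.38, handle at about z 74. Now I move above the weight for a wrist view, with the fingers turned to clear the neighbours.

```bash
python3 -m pendant '[{"twist":[0,0,-8],"offset":[-4,-2.3,0],"claw":0},{"twist":[0,0,-16],"offset":[-8,-4.7,0],"claw":0},{"twist":[0,0,-24],"offset":[-12,-7,0],"claw":0},{"twist":[0,0,-32],"offset":[-16,-9.4,0],"claw":0},{"twist":[0,0,-35],"offset":[-20,-11.7,0],"claw":0},{"twist":[0,0,-35],"offset":[-24,-14,0],"claw":0},{"twist":[0,0,-35],"offset":[-28,-16.4,0],"claw":0},{"twist":[0,0,-35],"offset":[-32,-18.8,0],"claw":0},{"twist":[0,0,-35],"offset":[-35,-20.5,0],"claw":0},{"twist":[0,0,-35],"offset":[-37,-21.7,0],"claw":0},{"twist":[0,0,-35],"offset":[-37,-21.7,0],"claw":0},{"twist":[0,0,-35],"offset":[-37,-21.7,0],"claw":0},{"twist":[0,0,-35],"offset":[-37,-21.7,0],"claw":0},{"twist":[0,0,-35],"offset":[-37,-21.7,0],"claw":0}]'
python3 - <<'E'
from h import *
np.set_printoptions(precision=1,suppress=True)
o=bot.get_obs(); print(o['tcp_pos'],R.from_quat(o['tcp_rot']).as_matrix())
f,T=cam('wrist'); cv2.imwrite('pics/w1.png',f['color'])
for m in bot.masks_of('check_weight','wrist'):
    r,c=np.nonzero(m['region']); print(m['confidence'],m['point'],r.min(),r.max(),c.min(),c.max(),atz(f,T,m['point'],30))
print(proj(f,T,[463,296,0]),proj(f,T,[463,296,54]))
E
```

```text
clock: 3.9
tcp_pos: [462.8, 298.4, 199.7]
tcp_rot: [-0.173, 0.985, 0.0, -0.0]
force: [0.8, -0.3, -0.4]
width: 87.1
finger_force: 0.0
[462.8 298.4 199.7] [[-0.9 -0.3 -0. ]
 [-0.3  0.9  0. ]
 [ 0.   0.  -1. ]]
0.85 [172.9, 319.9] 155 196 300 337 [459.6 295.5  30. ]
0.81 [111.1, 375.6] 90 129 353 393 [374.  329.2  30. ]
0.79 [115.4, 256.6] 95 137 235 279 [422.9 208.3  30. ]
0.55 [238.9, 323.1] 216 258 306 340 [536.5 327.6  30. ]
[170.4 319.4] [180.7 319.2]
```

View pics/w1.png

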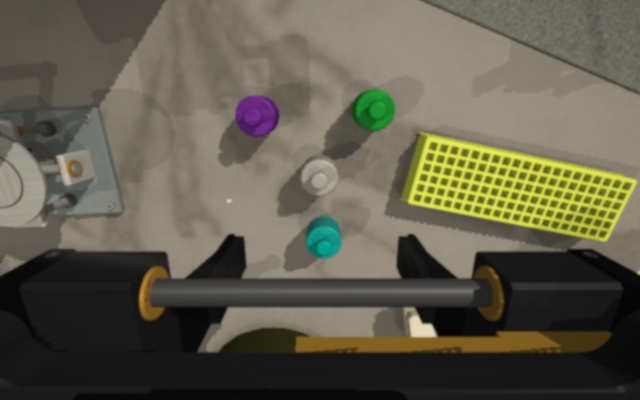

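The wrist view shows the steel weight's knob at (181,319), matching the projection of (463,296,54), so the measurement holds. Descending to grip.

```bash
python3 -m pendant '[{"twist":[0,0,0],"offset":[0.06,-0.23,4],"claw":0},{"twist":[0,0,0],"offset":[0.06,-0.23,8],"claw":0},{"twist":[0,0,0],"offset":[0.06,-0.23,12],"claw":0},{"twist":[0,0,0],"offset":[0.06,-0.23,15],"claw":0},{"twist":[0,0,0],"offset":[0.06,-0.23,17],"claw":0},{"twist":[0,0,0],"offset":[0.06,-0.23,17.8],"claw":0},{"twist":[0,0,0],"offset":[0.06,-0.23,17.8],"claw":0},{"twist":[0,0,0],"offset":[0.06,-0.23,17.8],"claw":0},{"twist":[0,0,0],"offset":[0.06,-0.23,17.8],"claw":0.3},{"twist":[0,0,0],"offset":[0.06,-0.23,17.8],"claw":0.6},{"twist":[0,0,0],"offset":[0.06,-0.23,17.8],"claw":0.8},{"twist":[0,0,0],"offset":[0.06,-0.23,17.8],"claw":0.8},{"twist":[0,0,0],"offset":[0.06,-0.23,17.8],"claw":0.8},{"twist":[0,0,0],"offset":[0.06,-0.23,17.8],"claw":0.8},{"twist":[0,0,0],"offset":[0.06,-0.23,17.8],"claw":0.8},{"twist":[0,0,0],"offset":[0.06,-0.23,17.8],"claw":0.8}]'
```

```text
clock: 5.6
tcp_pos: [463.7, 295.0, 21.6]
tcp_rot: [-0.173, 0.985, -0.0, -0.0]
force: [-0.1, -0.3, 0.0]
width: 31.2
finger_force: 0.0
```

```bash
python3 - <<'E'
from h import *
o=bot.get_obs(); print(o['width'],o['finger_force'])
f,T=cam('wrist'); g,_=cam('scene'); s,_=cam('side')
A=f['color'][100:400,170:470]; B=cv2.resize(g['color'][225:325,180:280],(300,300)); D=cv2.resize(s['color'][120:220,210:310],(300,300))
cv2.imwrite('pics/g1.png',cv2.resize(np.hstack([A,B,D]),(800,267)))
E
```

```text
31.180936265721442 0.0
```

View pics/g1.png

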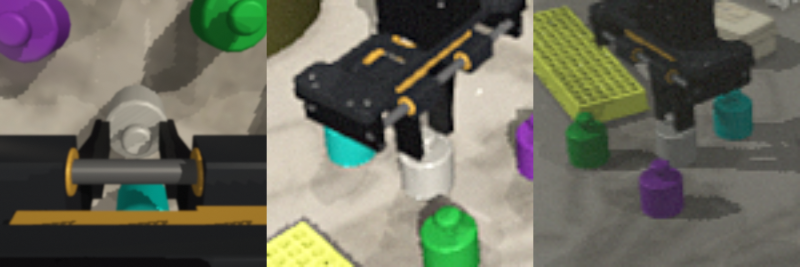

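```bash
python3 - <<'E'
from h import *
o=bot.get_obs(); print(o['width'],o['finger_force'],o['tcp_pos'],o['clock'])
np.set_printoptions(precision=1,suppress=True)
C={}
for c in ['wrist','scene','side']:
    f,T=cam(c); C[c]=f,T
    for m in bot.masks_of('check_weight',c):
        r,cc=np.nonzero(m['region']); print(c,m['confidence'],m['point'],r.min(),r.max(),cc.min(),cc.max(),atz(f,T,m['point'],25))
    for p in ([463,295,54],[463,295,0],[455,292,54]): print(proj(f,T,p))
E
```

```text
20.94673781753591 1.749742291867733 [463.75092962 295.24009721  21.65411733] 5.75
wrist 0.97 [127.3, 198.5] 88 170 153 248 [423.4 206.3  25. ]
wrist 0.94 [117.2, 432.9] 74 159 382 476 [373. 329.  25.]
wrist 0.62 [228.1, 322.0] 196 278 289 355 [457.5 293.3  25. ]
wrist 0.6 [325.0, 324.1] 307 336 300 357 [525.2 319.4  25. ]
[258.5 321.7]
[222.1 321.5]
[244.1 321.6]
scene 0.96 [318.2, 247.9] 303 330 238 259 [367.2 329.8  25. ]
scene 0.76 [289.7, 238.3] 273 299 229 249 [452.4 303.8  25. ]
scene 0.74 [280.2, 281.7] 266 294 273 292 [420.9 210.8  25. ]
scene 0.69 [279.7, 209.8] 274 287 201 218 [519.1 338.6  25. ]
[275.4 238.4]
[293.7 240.3]
[276.8 241.5]
side 0.8 [162.9, 285.4] 153 172 277 291 [538.2 319.5  25. ]
side 0.72 [189.8, 255.3] 180 201 249 266 [417.7 210.1  25. ]
side 0.67 [175.6, 262.7] 166 183 256 270 [456.1 273.8  25. ]
side 0.51 [174.8, 227.8] 162 182 222 237 [364.9 312.9  25. ]
[162.7 262.4]
[178.9 263.6]
[163.7 259.9]
```

```bash
python3 - <<'E'
from h import *
np.set_printoptions(precision=1,suppress=True)
o=bot.get_obs(); print(o['width'],o['finger_force'],o['tcp_pos'],o['force'],o['clock'])
W=R.from_quat(o['tcp_rot']).as_matrix(); t=np.array(o['tcp_pos'])
ims=[]
for c,(r0,c0) in {'wrist':(150,220),'scene':(225,180),'side':(120,210)}.items():
    f,T=cam(c); im=f['color'].copy(); k=6 if c!='wrist' else 3
    n=66*6//k
    r0+=20*(c!='wrist'); c0+=20*(c!='wrist'); im=cv2.resize(im[r0:r0+n,c0:c0+n],(396,396),interpolation=cv2.INTER_NEAREST)
    for y in (-o['width']/2,o['width']/2):
        for z,col in ((14,(0,0,255)),(-5,(255,0,0))):
            p=proj(f,T,t+W@np.array([0,y,z])); cv2.circle(im,(int((p[1]-c0)*k),int((p[0]-r0)*k)),4,col,-1)
    ims.append(im)
f,T=cam('wrist')
print(np.array([proj(f,T,t+W@np.array([0,y,14])) for y in (-43.5,43.5)]))
cv2.imwrite('pics/g2.png',cv2.resize(np.hstack(ims),(800,267)))
E
```

```text
18.741714690062086 30.02221316099167 [463.7 295.6  21.9] [-1.3  3.5  1.9] 6.05
[[227.2 258.2]
 [227.3 385.2]]
```

View pics/g2.png

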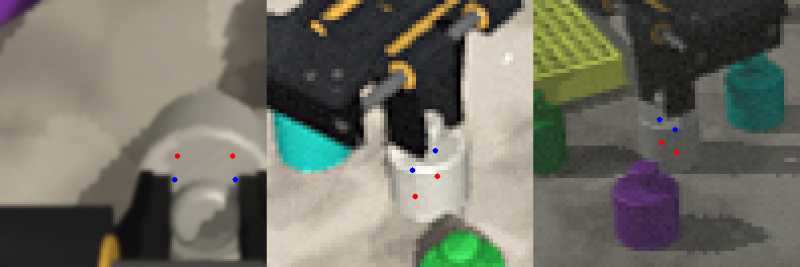

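The overlay shows the real fingertips well above where the stated tool geometry puts them (red). The opening of 18.7 mm means they hold the 20 mm knob, not the cylinder. I'll measure the real tip and body heights before mending the grasp.

```bash
python3 - <<'E'
from h import *
o=bot.get_obs(); print(o['width'],o['finger_force'],o['tcp_pos'],o['qpos'])
W=R.from_quat(o['tcp_rot']).as_matrix(); t=np.array(o['tcp_pos'])
ims=[]
for c,(r0,c0) in {'scene':(225,175),'side':(110,215)}.items():
    f,T=cam(c); k=4
    im=cv2.resize(f['color'][r0:r0+100,c0:c0+100],(400,400),interpolation=cv2.INTER_NEAREST)
    if c=='side': im=np.clip(im.astype(int)*2,0,255).astype(np.uint8)
    P=lambda q:tuple(int(v) for v in (((proj(f,T,t+W@np.array(q,float)))-[r0,c0])*k)[::-1])
    for z,col in ((-56,(255,255,0)),(-86,(0,255,255))):
        q=[(37.5,95,z),(37.5,-95,z),(-37.5,-95,z),(-37.5,95,z)]
        for i in range(4): cv2.line(im,P(q[i]),P(q[(i+1)%4]),col,1)
    for s in (-1,1):
        for z,col in ((14,(0,0,255)),(-6,(0,255,0)),(-26,(255,0,255))):
            q=[(9.5,s*9.4,z),(-9.5,s*9.4,z),(-9.5,s*24,z),(9.5,s*24,z)]
            for i in range(4): cv2.line(im,P(q[i]),P(q[(i+1)%4]),col,1)
    ims.append(im)
cv2.imwrite('pics/g3.png',np.hstack(ims))
E
```

```text
18.24242980970359 30.040309131145477 [463.80408128 295.50913961  21.87194179] [ 4.23465053e-01  2.42561634e-01  1.86075953e+00  6.97838386e-04
  1.03785952e+00 -1.49480213e+00]
```

View pics/g3.png

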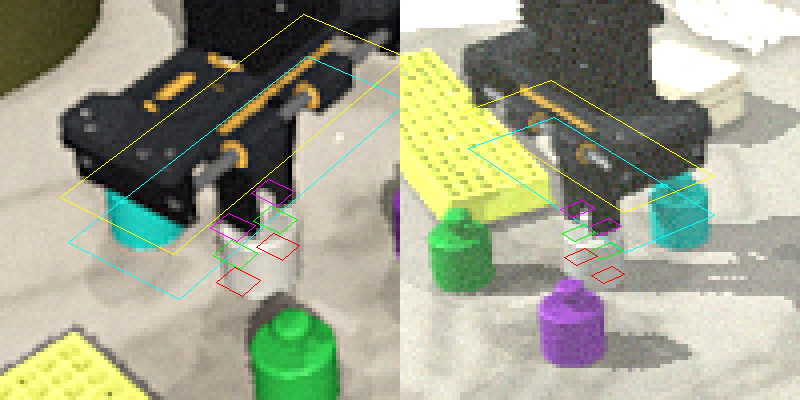

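The whole gripper sits about 40 mm behind the stated tool geometry: the tips are near TCP−26 in tool z (magenta), about 48 mm above the bench and on the knob. The remedy is to open, go 40 mm lower (tips about 8 mm up, body about 78 mm up) and grip again, watching the force.

```bash
python3 -m pendant '[{"twist":[0,0,0],"offset":[0,0,0],"claw":0},{"twist":[0,0,0],"offset":[0,0,0],"claw":0},{"twist":[0,0,0],"offset":[0,0,0],"claw":0},{"twist":[0,0,0],"offset":[0,0,0],"claw":0},{"twist":[0,0,0],"offset":[0,0,0],"claw":0},{"twist":[0,0,0],"offset":[0,0,0],"claw":0},{"twist":[0,0,0],"offset":[0,0,0],"claw":0},{"twist":[0,0,0],"offset":[0,0,0],"claw":0},{"twist":[0,0,0],"offset":[0,0,0.7],"claw":0},{"twist":[0,0,0],"offset":[0,0,1.4],"claw":0},{"twist":[0,0,0],"offset":[0,0,2.1],"claw":0},{"twist":[0,0,0],"offset":[0,0,2.6],"claw":0},{"twist":[0,0,0],"offset":[0,0,2.6],"claw":0}]'
```

```text
clock: 7.65
tcp_pos: [462.8, 294.6, -5.7]
tcp_rot: [-0.173, 0.985, -0.0, -0.001]
force: [-0.3, 0.1, 0.0]
width: 86.8
finger_force: 0.0
```

```bash
python3 -m pendant '[{"twist":[0,0,0],"offset":[0,0,0.3],"claw":0},{"twist":[0,0,0],"offset":[0,0,0.6],"claw":0},{"twist":[0,0,0],"offset":[0,0,0.9],"claw":0},{"twist":[0,0,0],"offset":[0,0,1.1],"claw":0},{"twist":[0,0,0],"offset":[0,0,1.1],"claw":0}]'
```

```text
clock: 8.15
tcp_pos: [463.6, 294.9, -15.7]
tcp_rot: [-0.173, 0.985, -0.0, -0.0]
force: [-0.5, -0.3, -0.0]
width: 86.8
finger_force: 0.0
```

```bash
python3 -m pendant '[{"twist":[0,0,0],"offset":[0,0,0],"claw":0.8},{"twist":[0,0,0],"offset":[0,0,0],"claw":0.8},{"twist":[0,0,0],"offset":[0,0,0],"claw":0.8},{"twist":[0,0,0],"offset":[0,0,0],"claw":0.8},{"twist":[0,0,0],"offset":[0,0,0],"claw":0.8},{"twist":[0,0,0],"offset":[0,0,0],"claw":0.8},{"twist":[0,0,0],"offset":[0,0,0],"claw":0.8},{"twist":[0,0,0],"offset":[0,0,0],"claw":0.8},{"twist":[0,0,0],"offset":[0,0,0],"claw":0.8},{"twist":[0,0,0],"offset":[0,0,0],"claw":0.8}]'
```

```text
clock: 9.15
tcp_pos: [463.7, 295.3, -15.3]
tcp_rot: [-0.173, 0.985, 0.0, 0.0]
force: [-0.6, 2.4, 0.9]
width: 43.4
finger_force: 30.0
```

Gripped at 43.4 mm, the cylinder's diameter. Lifting and moving to a point short of the pan to measure it.

```bash
python3 -m pendant '[{"twist":[0,0,0],"offset":[0,0,-1],"claw":0.8},{"twist":[0,0,0],"offset":[0,0,-4],"claw":0.8},{"twist":[0,0,0],"offset":[0,0,-8],"claw":0.8},{"twist":[0,0,0],"offset":[0,0,-12],"claw":0.8},{"twist":[0,0,0],"offset":[0,0,-16],"claw":0.8},{"twist":[0,0,0],"offset":[0.2,-4,-18],"claw":0.8},{"twist":[0,0,0],"offset":[0.4,-8,-18],"claw":0.8},{"twist":[0,0,0],"offset":[0.6,-12,-18],"claw":0.8},{"twist":[0,0,0],"offset":[0.8,-16,-18],"claw":0.8},{"twist":[0,0,0],"offset":[1,-19,-18],"claw":0.8},{"twist":[0,0,0],"offset":[1,-21,-18],"claw":0.8},{"twist":[0,0,0],"offset":[1,-21.5,-18],"claw":0.8},{"twist":[0,0,0],"offset":[1,-21.5,-18],"claw":0.8}]'
cat > pan.py <<'E'
from h import *
import sys
np.set_printoptions(precision=1,suppress=True)
o=bot.get_obs(); print(o['tcp_pos'],o['tcp_rot'],o['width'])
rays={}
for c in ['wrist','scene','side']:
    f,T=cam(c); cv2.imwrite(f'pics/p{sys.argv[1]}_{c}.png',f['color'])
    for n in ['pan','handle_mid']:
        for m in bot.masks_of(n,c)[:1]:
            cs=max(cv2.findContours(m['region'].astype(np.uint8),cv2.RETR_EXTERNAL,cv2.CHAIN_APPROX_NONE)[0],key=len)
            e=cv2.fitEllipse(cv2.convexHull(cs)); rc=(e[0][1],e[0][0])
            print(c,n,round(m['confidence'],2),np.array(rc),np.array(e[1]),atz(f,T,rc,88 if n=='pan' else 71))
            rays.setdefault(n,[]).append(ray(f,T,rc))
for n in rays: print(n,*tri(rays[n]))
E
python3 pan.py 1
```

```text
clock: 10.45
tcp_pos: [527.1, 88.8, 164.3]
tcp_rot: [-0.172, 0.985, 0.0, -0.001]
force: [0.2, 0.0, -4.1]
width: 43.6
finger_force: 30.0
[527.1  88.8 164.3] [-0.2  1.   0.  -0. ] 43.60507858574844
wrist pan 0.77 [200.5 208.2] [101.8 113.5] [560.9  -4.5  88. ]
wrist handle_mid 0.75 [149.7 103.6] [ 96.3 137.7] [ 553.3 -107.5   71. ]
scene pan 0.63 [200.2 318.7] [19.1 34.5] [562.2  -4.2  88. ]
scene handle_mid 0.54 [199.3 351.1] [14.7 33.1] [534.9 -95.7  71. ]
side pan 0.67 [202.  336.3] [23.5 38.6] [562.5  -4.   88. ]
side handle_mid 0.72 [236.4 345.3] [26.4 34.7] [ 539.1 -110.4   71. ]
pan [561.7  -4.3  88.1] [np.float64(0.8737308950857299), np.float64(0.3979898960826521), np.float64(0.5780882893270997)]
handle_mid [ 546.9 -105.8   66. ] [np.float64(8.253898674989381), np.float64(3.9891274409808783), np.float64(5.050838069669877)]
```

Three views agree on the pan: (561.7,-4.3), top about 88–90 mm. Moving over it and down close to it.

```bash
python3 -m pendant '[{"twist":[0,0,0],"offset":[-0.05,-3,0],"claw":0.8},{"twist":[0,0,0],"offset":[-0.1,-6,0],"claw":0.8},{"twist":[0,0,0],"offset":[-0.1,-8.5,0],"claw":0.8},{"twist":[0,0,0],"offset":[-0.12,-9.9,1],"claw":0.8},{"twist":[0,0,0],"offset":[-0.12,-9.94,3],"claw":0.8},{"twist":[0,0,0],"offset":[-0.12,-9.94,5.5],"claw":0.8},{"twist":[0,0,0],"offset":[-0.12,-9.94,7.3],"claw":0.8},{"twist":[0,0,0],"offset":[-0.12,-9.94,8.2],"claw":0.8},{"twist":[0,0,0],"offset":[-0.12,-9.94,8.4],"claw":0.8},{"twist":[0,0,0],"offset":[-0.12,-9.94,8.4],"claw":0.8},{"twist":[0,0,0],"offset":[-0.12,-9.94,8.4],"claw":0.8}]'
```

```text
clock: 12.0
tcp_pos: [563.5, -3.6, 81.9]
tcp_rot: [-0.173, 0.985, -0.0, 0.001]
force: [0.8, 0.2, -5.0]
width: 43.3
finger_force: 30.0
```

```bash
python3 -m pendant '[{"twist":[0,0,0],"offset":[0,0,0.15],"claw":0.8},{"twist":[0,0,0],"offset":[0,0,0.3],"claw":0.8},{"twist":[0,0,0],"offset":[0,0,0.45],"claw":0.8},{"twist":[0,0,0],"offset":[0,0,0.6],"claw":0.8},{"twist":[0,0,0],"offset":[0,0,0.7],"claw":0.8},{"twist":[0,0,0],"offset":[0,0,0.75],"claw":0.8},{"twist":[0,0,0],"offset":[0,0,0.75],"claw":0.8}]'
```

```text
clock: 12.7
tcp_pos: [562.6, -3.6, 73.3]
tcp_rot: [-0.173, 0.985, -0.0, 0.0]
force: [0.0, 0.2, -3.2]
width: 43.4
finger_force: 30.0
```

Contact: the pan already carries about 2 N. Down 3 mm more so that it carries the whole weight, then release slowly.

```bash
python3 -m pendant '[{"twist":[0,0,0],"offset":[0,0,0.1],"claw":0.8},{"twist":[0,0,0],"offset":[0,0,0.2],"claw":0.8},{"twist":[0,0,0],"offset":[0,0,0.3],"claw":0.8},{"twist":[0,0,0],"offset":[0,0,0.3],"claw":0.8},{"twist":[0,0,0],"offset":[0,0,0.3],"claw":0.4},{"twist":[0,0,0],"offset":[0,0,0.3],"claw":0.2},{"twist":[0,0,0],"offset":[0,0,0.3],"claw":0},{"twist":[0,0,0],"offset":[0,0,0.3],"claw":0},{"twist":[0,0,0],"offset":[0,0,0.3],"claw":0},{"twist":[0,0,0],"offset":[0,0,0.3],"claw":0},{"twist":[0,0,0],"offset":[0,0,0.3],"claw":0},{"twist":[0,0,0],"offset":[0,0,-1],"claw":0},{"twist":[0,0,0],"offset":[0,0,-4],"claw":0},{"twist":[0,0,0],"offset":[0,0,-8],"claw":0},{"twist":[0,0,0],"offset":[0,0,-12],"claw":0},{"twist":[0,0,0],"offset":[0,0,-12],"claw":0},{"twist":[0,0,0],"offset":[0,0,-12],"claw":0}]'
python3 - <<'E'
from h import *
np.set_printoptions(precision=1,suppress=True)
o=bot.get_obs(); print(o['tcp_pos'],o['tcp_rot'],o['clock'])
ims=[]
for c,(r0,c0,k) in {'wrist':(80,130,1),'scene':(170,280,3),'side':(160,280,3)}.items():
    f,T=cam(c)
    h,w={'wrist':(300,300),}.get(c,(100,100))
    im=cv2.resize(f['color'][r0:r0+h,c0:c0+w],(300,300))
    ims.append(im)
    for n in ['pan','check_weight','handle_mid']:
        for m in bot.masks_of(n,c)[:1 if n!='check_weight' else 5]:
            r,cc=np.nonzero(m['region']); print(c,n,round(m['confidence'],2),m['point'],r.min(),r.max(),cc.min(),cc.max())
    cs=[proj(f,T,[562-x,-4.3,z])for x,z in((0,86),(0,140))]; print(np.array(cs))
ims=ims[:1]+ims[1:]
cv2.imwrite('pics/pl.png',cv2.resize(np.hstack(ims),(800,267)))
E
```

```text
clock: 14.4
tcp_pos: [563.6, -3.8, 195.5]
tcp_rot: [-0.173, 0.985, -0.001, 0.002]
force: [-0.4, -0.3, -1.0]
width: 87.0
finger_force: 0.0
[563.6  -3.8 195.5] [-0.2  1.  -0.   0. ] 14.4
wrist pan 0.66 [166.6, 325.7] 140 233 274 370
wrist check_weight 0.97 [194.1, 322.3] 168 223 297 346
wrist check_weight 0.67 [120.4, 633.5] 99 135 623 639
wrist check_weight 0.6 [122.4, 542.7] 103 143 512 571
wrist check_weight 0.6 [241.7, 570.2] 223 254 548 604
wrist handle_mid 0.77 [117.9, 247.8] 98 192 184 274
[[188.  321.6]
 [205.6 321.6]]
scene pan 0.7 [205.0, 317.0] 194 211 301 336
scene check_weight 0.97 [319.2, 249.5] 303 331 237 259
scene check_weight 0.89 [280.3, 284.6] 267 293 274 291
scene check_weight 0.77 [197.0, 316.7] 182 204 311 327
scene check_weight 0.6 [275.9, 211.0] 262 286 201 219
scene handle_mid 0.63 [207.2, 341.2] 191 222 314 366
[[200.9 318.7]
 [183.1 319.1]]
side pan 0.76 [207.3, 332.5] 194 215 317 354
side check_weight 0.65 [160.1, 283.6] 153 170 278 291
side check_weight 0.57 [193.3, 255.9] 179 201 249 266
side check_weight 0.56 [197.1, 335.4] 182 207 327 345
side check_weight 0.49 [174.1, 227.0] 162 182 222 237
side handle_mid 0.2 [283.7, 269.7] 276 293 261 280
[[202.9 336.1]
 [183.6 336.8]]
```

View pics/pl.png

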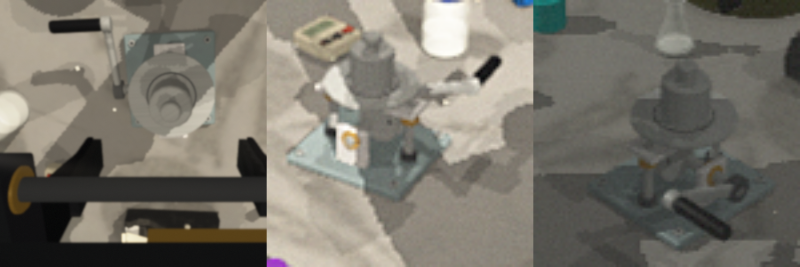

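The wrist, scene and side views show the weight upright and inside the scribed ring (weight and pan share column 322 in the wrist view). The handle bar runs from (110,186) to (105,~250) in the wrist picture; now I refine its position and the offsets.

```bash
python3 - <<'E'
from h import *
np.set_printoptions(precision=2,suppress=True)
o=bot.get_obs(); W=R.from_quat(o['tcp_rot']).as_matrix(); t=np.array(o['tcp_pos'])
f,T=cam('wrist'); g=cv2.cvtColor(f['color'],cv2.COLOR_BGR2GRAY)
m=np.zeros(g.shape,np.uint8); m[85:135,170:270]=(g[85:135,170:270]<45)
n,l,s,_=cv2.connectedComponentsWithStats(m); i=1+np.argmax(s[1:,4]); r,c=np.nonzero(l==i)
rc=cv2.minAreaRect(np.c_[c,r].astype(np.float32)); print(rc)
b=cv2.boxPoints(rc); b=b[np.argsort(b[:,0])]; e0=b[:2].mean(0); e1=b[2:].mean(0)
p0=atz(f,T,e0[::-1],71); p1=atz(f,T,e1[::-1],71); d=(p1-p0)/np.linalg.norm(p1-p0)
print('free',p0,'arm',p1,np.linalg.norm(p1-p0),'yaw',np.arctan2(-d[0],d[1]),'mid',p0+27*d)
for yaw in (.36,.385,.41):
    bx=np.array([np.cos(yaw),np.sin(yaw)]);by=np.array([-bx[1],bx[0]])
    print(yaw,'mid in balance',(p0+27*d)[:2]@bx-np.array([562,-4.3])@bx,((p0+27*d)[:2]-[562,-4.3])@by)
for tgt in [(p0+27*d),np.array([526.3,-127.3,71])]: print('offset tool',W.T@(np.append(tgt[:2],t[2])-t))
E
```

```text
((211.89454650878906, 110.62692260742188), (12.876175880432129, 56.033573150634766), 87.45519256591797)
free [ 537.69 -150.92   71.  ] arm [ 517.46 -101.71   71.  ] 53.20683574154941 yaw 0.3899253423948042 mid [ 527.43 -125.95   71.  ]
0.36 mid in balance -75.21119160447972 -101.66806781203552
0.385 mid in balance -77.72912627419947 -99.75621426180903
0.41 mid in balance -80.19848277019025 -97.78201632487387
offset tool [  74.48 -103.15    0.01]
offset tool [  76.   -104.04    0.01]
```

Both measurements agree: handle_mid at about (527,-126.6), yaw 0.39, and balance-frame x of −78 against the expected −79. Turning and moving to hover over it.

```bash
python3 -m pendant '[{"twist":[0,0,8],"offset":[1,-1.5,0],"claw":0},{"twist":[0,0,16],"offset":[2,-3,0],"claw":0},{"twist":[0,0,24],"offset":[3,-4.5,0],"claw":0},{"twist":[0,0,32],"offset":[4,-6,0],"claw":0},{"twist":[0,0,40],"offset":[5,-7.5,0],"claw":0},{"twist":[0,0,48],"offset":[6,-9,0],"claw":0},{"twist":[0,0,56],"offset":[7,-10,0],"claw":0},{"twist":[0,0,64],"offset":[7.5,-10.35,0],"claw":0},{"twist":[0,0,72],"offset":[7.5,-10.35,0],"claw":0},{"twist":[0,0,80],"offset":[7.5,-10.35,0],"claw":0},{"twist":[0,0,87.6],"offset":[7.5,-10.35,1],"claw":0},{"twist":[0,0,87.6],"offset":[7.5,-10.35,4],"claw":0},{"twist":[0,0,87.6],"offset":[7.5,-10.35,8],"claw":0},{"twist":[0,0,87.6],"offset":[7.5,-10.35,8],"claw":0},{"twist":[0,0,87.6],"offset":[7.5,-10.35,8],"claw":0}]'
python3 - <<'E'
from h import *
np.set_printoptions(precision=2,suppress=True)
o=bot.get_obs(); W=R.from_quat(o['tcp_rot']).as_matrix(); t=np.array(o['tcp_pos']); print(W,o['qpos'])
f,T=cam('wrist'); im=f['color'].copy()
for p in ([527,-126.6,71],[537.3,-151.6,71],[517,-102,71]):
    q=proj(f,T,np.array(p)); print(q); cv2.circle(im,(int(q[1]),int(q[0])),3,(0,0,255),-1)
cv2.imwrite('pics/hv.png',im)
E
```

```text
clock: 16.55
tcp_pos: [526.6, -126.2, 113.1]
tcp_rot: [0.557, 0.83, -0.0, -0.001]
force: [0.1, -0.7, 1.0]
width: 87.3
finger_force: 0.0
[[-0.38  0.93 -0.  ]
 [ 0.93  0.38  0.  ]
 [ 0.   -0.   -1.  ]] [-0.38  0.1   1.83  0.    1.21 -0.77]
[213.29 321.41]
[245.27 321.44]
[179.77 321.54]
```

View pics/hv.png

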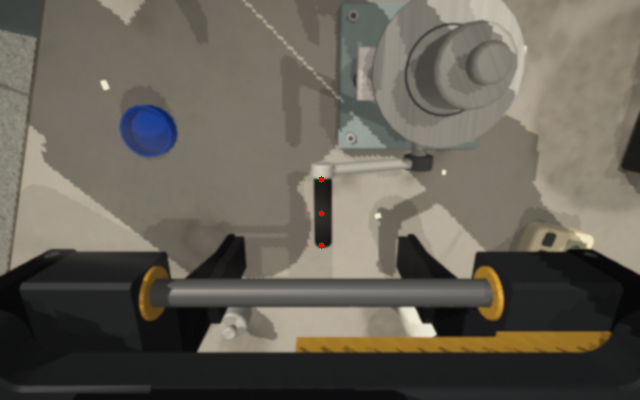

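The red marks (handle_mid at (213,321)) lie on the bar's centre line and the fingers straddle it. Descending to pinch.

```bash
python3 -m pendant '[{"twist":[0,0,0],"offset":[0,0,3],"claw":0},{"twist":[0,0,0],"offset":[0,0,6],"claw":0},{"twist":[0,0,0],"offset":[0,0,8],"claw":0},{"twist":[0,0,0],"offset":[0,0,8.7],"claw":0},{"twist":[0,0,0],"offset":[0,0,8.7],"claw":0},{"twist":[0,0,0],"offset":[0,0,8.7],"claw":1},{"twist":[0,0,0],"offset":[0,0,8.7],"claw":1},{"twist":[0,0,0],"offset":[0,0,8.7],"claw":1},{"twist":[0,0,0],"offset":[0,0,8.7],"claw":1},{"twist":[0,0,0],"offset":[0,0,8.7],"claw":1},{"twist":[0,0,0],"offset":[0,0,8.7],"claw":1},{"twist":[0,0,0],"offset":[0,0,8.7],"claw":1},{"twist":[0,0,0],"offset":[0,0,8.7],"claw":1},{"twist":[0,0,0],"offset":[0,0,8.7],"claw":1},{"twist":[0,0,0],"offset":[0,0,8.7],"claw":1},{"twist":[0,0,0],"offset":[0,0,8.7],"claw":1},{"twist":[0,0,0],"offset":[0,0,8.7],"claw":1}]'
```

```text
clock: 18.3
tcp_pos: [527.8, -126.2, 26.1]
tcp_rot: [0.557, 0.83, 0.001, 0.0]
force: [3.5, 2.7, -3.5]
width: 12.4
finger_force: 30.1
```

Pinched. Swinging the handle along its 85 mm circle, first half.

```bash
python3 -m pendant '[{"twist":[0,0,0],"offset":[0,0.35,-0.78],"claw":1},{"twist":[0,0,0],"offset":[0,0.77,-1.51],"claw":1},{"twist":[0,0,0],"offset":[0,1.26,-2.2],"claw":1},{"twist":[0,0,0],"offset":[0,1.82,-2.84],"claw":1},{"twist":[0,0,0],"offset":[0,2.45,-3.42],"claw":1},{"twist":[0,0,0],"offset":[0,3.12,-3.93],"claw":1},{"twist":[0,0,0],"offset":[0,3.12,-3.93],"claw":1}]'
```

```text
clock: 19.0
tcp_pos: [554.9, -114.7, 64.9]
tcp_rot: [0.557, 0.831, -0.001, -0.001]
force: [-3.7, -4.2, -7.2]
width: 12.4
finger_force: 30.0
```

```bash
python3 -m pendant '[{"twist":[0,0,0],"offset":[0,0.73,-0.45],"claw":1},{"twist":[0,0,0],"offset":[0,1.49,-0.82],"claw":1},{"twist":[0,0,0],"offset":[0,2.29,-1.11],"claw":1},{"twist":[0,0,0],"offset":[0,3.11,-1.32],"claw":1},{"twist":[0,0,0],"offset":[0,3.6,-1.4],"claw":1},{"twist":[0,0,0],"offset":[0,4.1,-1.46],"claw":1},{"twist":[0,0,0],"offset":[0,4.5,-1.48],"claw":1},{"twist":[0,0,0],"offset":[0,4.8,-1.49],"claw":1},{"twist":[0,0,0],"offset":[0,4.8,-1.49],"claw":1},{"twist":[0,0,0],"offset":[0,4.8,-1.49],"claw":1}]'
cat > fin.py <<'E'
from h import *
np.set_printoptions(precision=1,suppress=True)
o=bot.get_obs(); print(o['tcp_pos'],o['width'],o['finger_force'],o['force'],o['clock'])
bx=np.array([np.cos(.39),np.sin(.39)]); print('tcp x_b',(np.array(o['tcp_pos'])[:2]-[562,-4.3])@bx)
ims=[]; C={}
for c,(r0,c0) in {'wrist':(0,200),'scene':(140,270),'side':(150,280)}.items():
    f,T=cam(c); C[c]=(f,T); h=300 if c=='wrist' else 100
    ims.append(cv2.resize(f['color'][r0:r0+h,c0:c0+h],(267,267)))
    for n in ['pan','check_weight','handle_mid']:
        for m in bot.masks_of(n,c):
            r,cc=np.nonzero(m['region'])
            p=atz(f,T,m['point'],94)
            if np.hypot(*(p[:2]-[562,-4]))<150: print(c,n,round(m['confidence'],2),m['point'],r.min(),r.max(),cc.min(),cc.max(),p)
cv2.imwrite('pics/fin.png',np.hstack(ims))
E
python3 fin.py
```

```text
clock: 20.0
tcp_pos: [600.0, -97.0, 82.5]
tcp_rot: [0.557, 0.83, -0.001, -0.0]
force: [-8.3, -2.2, 7.7]
width: 13.2
finger_force: 30.1
[600.  -97.   82.5] 13.160005788207496 30.098705599084496 [-8.3 -2.2  7.7] 20.0
tcp x_b -0.11118877692607754
wrist pan 0.83 [107.4, 314.0] 0 154 230 415 [566.6 -25.7  94. ]
wrist pan 0.42 [52.0, 324.8] 0 109 271 376 [561.6   1.3  94. ]
wrist check_weight 0.93 [50.8, 322.6] 0 109 271 377 [560.4   1.4  94. ]
wrist handle_mid 0.98 [219.4, 321.6] 155 318 301 339 [594.6 -83.1  94. ]
scene pan 0.79 [201.7, 318.4] 192 208 301 336 [549.3   6.9  94. ]
scene check_weight 0.82 [192.4, 316.0] 179 201 311 327 [590.4 -17.1  94. ]
scene handle_mid 0.84 [213.9, 321.6] 171 224 309 337 [499.1  36.   94. ]
side pan 0.61 [204.4, 327.4] 191 212 316 349 [535.9 -13.3  94. ]
side pan 0.42 [175.3, 329.2] 159 179 326 337 [589.  104.9  94. ]
side check_weight 0.51 [201.1, 330.3] 190 205 327 341 [547.3  -3.3  94. ]
side handle_mid 0.85 [221.5, 354.2] 208 234 329 378 [566.5 -95.4  94. ]
```

View pics/fin.png

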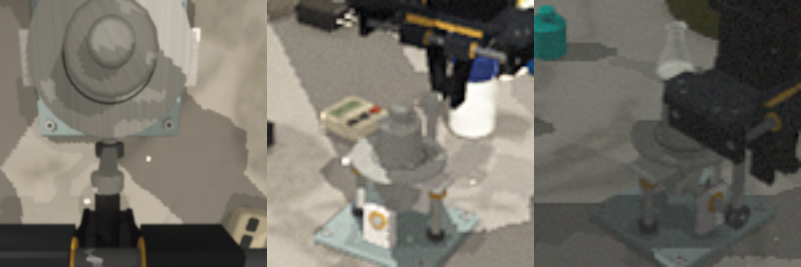

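The final views show the lever upright: hub and handle both line up at column ~321 in the wrist picture, and the TCP is at balance-frame x −0.1 mm. The weight stands upright and centred on the raised pan (scene: weight mid-column 319, pan 318.5), and the fingers hold the bar with 30 N. Handing in.

```bash
python3 -c "
from rig import bot
print(bot.hand_in())"
```

```text
the job is handed in; nothing more can be done
None
```

The job is handed in: the larger check weight stands upright in the centre of the pan, the lever is held straight up in the fingers, and the other things were left where they were.

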